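# Lower the thickness gauge's foot onto the red mount

### The job

Two identical bench thickness gauges stand ready with their measuring feet raised. On the gauge that holds the red specimen mount, swing the small orange-gripped lever all the way down so that the foot comes to rest on the mount, then let go. Leave the other gauge's lever up and both mounts where they sit.

Things in the scene. Friction and masses are not known exactly. Their poses are not given: they have to be found in the camera images.
- gauge_1_lever (a joint): Lever of the gauge with the red mount, on the right of its head for a viewer facing the dial. In rad: 0 = up (arm leans forward, 50 degrees above level), 1.0 = down at its stop (arm points forward, 7 degrees below level). Pressing the grip down raises the value; about 1.6 N at the grip turns it and it stays where left. It lowers the sprung foot 17 mm; the foot meets the mount at 0.8.
- gauge_1_grip (a point): Centre of that lever's orange grip, a cylinder 14 mm thick, 26 mm long along y, the pivot's direction (level, +y to the left of a viewer facing the dial). Frame turns with the lever; at value 0 z is up, x level from the gauge's front to back. Pivot axis at x +54.6, z -65.1 mm in it (85 mm off). Going down, the grip moves 27 mm forward, away from the dial, ending 107 mm above the bench.
- gauge_2_lever (a joint): The same lever on the other gauge, which holds the green mount; same values. It starts up, as the first does. Each gauge is a grey C-shaped stand fixed to the bench, base 130 x 90 x 22 mm, a white dial on the front of its head, head top 140 mm above the bench; the foot's stem sticks out above the head to 175 mm when raised.
- red_mount: Red resin specimen mount, a disc 34 mm in diameter and 21 mm high, origin at the centre of its underside, z up. It stands loose on the steel anvil of its gauge, under the foot; the anvil's top is 28 mm above the bench.
- green_mount: Green resin specimen mount, 34 mm in diameter and 18 mm high, origin at the centre of its underside, standing loose on the anvil of the other gauge.

How it is judged:
At the end, for the whole second after the job is handed in: The lever of the gauge with the red mount is down, within 0.18 rad (10 degrees) of its stop at 1.0; the other gauge's lever is still up (below 0.35 rad); both mounts stand within 12 mm of where they started, the red one upright within 10 degrees (value of joint gauge_1_lever above 0.82 rad and value of joint gauge_2_lever below 0.35 rad and distance of each of red_mount, green_mount from where it was at the start of the episode below 0.012 m and angle between red_mount's own z axis and vertical below 0.17 rad); the robot touches nothing.
It fails at once if the other gauge's lever is lowered (value of joint gauge_2_lever above 0.35 rad).
It fails at once if the red mount is pushed from its place (distance of red_mount from where it was at the start of the episode above 0.015 m).
It fails at once if the green mount is pushed from its place (distance of green_mount from where it was at the start of the episode above 0.015 m).
It also fails if it takes over 27 s, if anything falls off the work surface, if the arm or the gripper's body presses on something with over 40 N, if the wrist force passes 120 N, or if a joint passes its speed limit or range.

### The arm

A 6-joint arm with a two-finger parallel gripper is mounted at the origin on a cart in front of the work surface, level with it; the furniture and walls round the work are solid. World frame = base frame: x ahead of the robot, y to its left, z up, the work surface at z = 0. Lengths are in m, angles in rad, forces in N, time in s.
With the tool pointing down it reaches from about 0.275 to 0.825 m from the base axis. Payload 4.9 kg.
Tool frame: the origin (TCP) lies midway between the tips of the shut fingers; the grasp point (between the pads) lies 19 mm behind it (bot.grip_depth is the distance from the TCP to the grasp point, in m); z points along the fingers, y is the line along which they close (so a half turn about z gives the same grasp; the last joint's range is limited). The gripper opens to 85 mm and grips with 20 to 120 N. Pads are 22 mm wide; open, the fingers measure 114 mm over their backs; the gripper's body (76 mm by 85 mm) begins 54 mm behind the grasp point. The pads swing forward as they close: fully open they stand 13 mm farther back than shut.
Start: joints at [1.182, 0.326, -0.193, 1.052, 0, 1.437], TCP at [0.139, 0.532, 0.198] pointing down, gripper open.
Joint ranges: [-2.65, 2.65], [-0.97, 1.79], [-1.3, 1.35], [-1.93, 2.1], [-1.47, 1.37], [-3.14, 3.14]. Speed limits (rad/s): [2.57, 2.57, 3.14, 3.14, 3.14, 3.14].

### API

Orientations are given as a unit quaternion [w, x, y, z].
In Python, from cell import bot gives the robot as it stands. Calls block until the motion is done:
- bot.move_pose(position, orientation): joint-space move of the TCP to a pose.
- bot.move_linear(position, speed=0.15, rotation=None, until_force=None): straight line of the TCP; rotation=None keeps the orientation; speed is the mean speed in m/s. With until_force (N) it stops when the force on the tool has changed by that much, and returns True; else False.
- bot.goto_joints(angles): joint-space move.
- bot.set_gripper(opening, grasp_force=None): opening from 0.0 (shut) to 1.0 (fully open); grasp_force is the grip in N (None keeps the last); returns when the fingers have stopped.
- bot.wait(seconds).
- bot.solve_ik(position, orientation): joint angles nearest the present ones, or None.
- bot.camera(name): name is "scene" or "top"; returns the picture (420x560x3 uint8, red, green, blue); there is no depth.
- bot.calibration(name): a dict with "mtx" (3x3 intrinsics, pixels), "k1" (the pictures are not rectified: a ray, as slopes to the right and down, at radius r is drawn at 1 + k1 r^2 times it, then the intrinsics apply), "extrinsics" (4x4, takes a point from world to camera coordinates). Camera axes: x right, y down, z forward; pixel columns grow to the right and rows downward; lengths in m; the calibration is good to about 2 mm. A picture is of the moment at which its call begins. calibration takes no time and is no camera call.
A pose or a line that the arm cannot do raises bot.PlanningError and nothing moves.
- bot.close_job(): hands the job in; it is judged then, once.
Trained networks look in the newest picture that a camera, given by its name, has taken for a name from the list of things; names that differ only in an ending like _2 or _b are one class to them, and where a whole thing is asked for, a point or a joint stands for the part that bears it (a point fixed in the world has none). Each returns a list of dicts, best first, with "confidence" (0 to 1); they miss things now and then, are a little off and sometimes report something else, mostly with a low value. They report only what shows in the picture. A call takes as long as a camera call.
- bot.search_frame(camera, thing): "bbox" ([left, top, width, height] in pixels, round what is visible of it).
Readings, each from a call of its own:
- bot.read_clock(): time.
- bot.read_joint_positions(): joint angles.
- bot.read_joint_vel(): joint speeds.
- bot.read_joint_efforts(): joint torques, N m.
- bot.read_position(): TCP position.
- bot.read_tool_rot(): TCP orientation.
- bot.read_ft_force(): force on the tool from outside, world axes, zero at the start.
- bot.read_moment(): the same for the moment, N m.
- bot.read_gripper_width(): opening from 0.0 (shut) to 1.0 (fully open).
- bot.read_finger_force(): force on a finger pad.
Only numpy, scipy, OpenCV 4.12 (cv2) and the standard library are available. Lean on these libraries where they do the work, as an engineer would, in place of code of your own. Each camera call takes 0.05 s, during which the arm holds its last target. There are 200 camera calls.

## Working session

There is one attempt and no reset: what is moved stays moved. The work goes in short steps, each a Python script; the robot and the scene stay as the last script left them, time stands still between calls to the robot, and variables do not carry over. Pictures are saved under pics/ and viewed, at most 10 in all, crops included, and the job is handed in when it is done.

```bash
mkdir -p pics; python3 - <<'E'
from cell import bot
import cv2
for n in ("scene","top"):
    im=bot.camera(n); cv2.imwrite(f"pics/{n}0.png",im[:,:,::-1])
    c=bot.calibration(n); print(n,c["mtx"].tolist(),c["k1"],c["extrinsics"].round(4).tolist())
    for t in ("gauge_1_grip","gauge_1_lever","red_mount","green_mount"): print(t,bot.search_frame(n,t))
print(bot.read_clock(), bot.read_tool_rot())
E
```

```text
scene [[506.6436712292017, 0.0, 278.01330177495663], [0.0, 506.6436712292017, 208.4029235700627], [0.0, 0.0, 1.0]] -0.1614563040227229 [[0.6603, -0.7508, -0.0168, -0.5152], [-0.3503, -0.2882, -0.8912, 0.2413], [0.6643, 0.5943, -0.4533, 0.707], [0.0, 0.0, 0.0, 1.0]]
gauge_1_grip [{'bbox': [211.7, 169.6, 45.6, 35.0], 'confidence': 0.73}]
gauge_1_lever [{'bbox': [212.6, 167.0, 42.4, 37.0], 'confidence': 0.63}]
red_mount [{'bbox': [243.5, 218.6, 15.4, 19.9], 'confidence': 0.84}, {'bbox': [280.2, 208.8, 51.0, 40.4], 'confidence': 0.45}]
green_mount [{'bbox': [310.2, 267.0, 21.8, 18.3], 'confidence': 0.56}]
top [[424.1390601576713, 0.0, 272.05902236778985], [0.0, 424.1390601576713, 204.52248639696364], [0.0, 0.0, 1.0]] -0.014041026032714102 [[-0.0286, -0.9995, 0.0153, -0.237], [-0.9825, 0.0253, -0.1848, 0.5434], [0.1843, -0.0204, -0.9827, 0.8934], [0.0, 0.0, 0.0, 1.0]]
gauge_1_grip [{'bbox': [190.4, 193.0, 26.4, 27.0], 'confidence': 0.52}]
gauge_1_lever [{'bbox': [193.6, 192.1, 28.3, 27.1], 'confidence': 0.72}]
red_mount [{'bbox': [189.3, 189.6, 28.2, 31.2], 'confidence': 0.19}]
green_mount []
0.5 [-1.34889469e-05  1.27050156e-01  9.91896294e-01 -1.24408306e-05]
```

View pics/scene0.png

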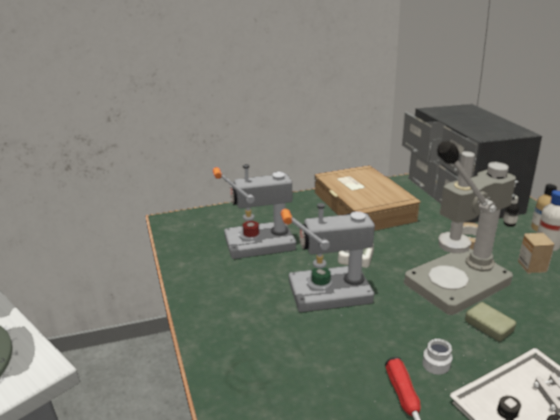

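View pics/top0.png

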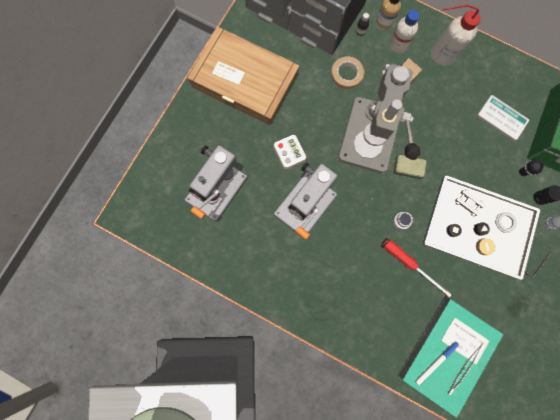

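The scene view shows the red mount at (251,229) on the farther gauge, with its grip at about (217,173). The green gauge's grip is at (287,216). In the top view the left gauge's grip is at about (198,212) and the right one's at (303,232). I'll triangulate both.

```bash
cat > h.py <<'E'
import numpy as np, cv2
from cell import bot
def cal(n):
    c=bot.calibration(n); return c["mtx"],c["k1"],np.array(c["extrinsics"])
def norm(n,p):
    K,k,E=cal(n); return cv2.undistortPoints(np.array([[p]],float),K,np.array([k,0,0,0,0.]))[0,0]
def tri(ps,pt):
    return (lambda X:X[:3,0]/X[3,0])(cv2.triangulatePoints(cal("scene")[2][:3],cal("top")[2][:3],norm("scene",ps),norm("top",pt)))
def proj(n,P):
    K,k,E=cal(n); return cv2.projectPoints(np.atleast_2d(np.array(P,float)),cv2.Rodrigues(E[:3,:3])[0],E[:3,3],K,np.array([k,0,0,0,0.]))[0][:,0]
def atz(n,p,z):
    K,k,E=cal(n); R=E[:3,:3]; o=-R.T@E[:3,3]; d=R.T@np.append(norm(n,p),1); return o+d*(z-o[2])/d[2]
def blobs(im,lo,hi,amin=12):
    m=cv2.inRange(cv2.cvtColor(im,cv2.COLOR_RGB2HSV),lo,hi)
    _,_,s,c=cv2.connectedComponentsWithStats(m); return [(c[i].round(1),s[i].tolist()) for i in range(1,len(c)) if s[i][4]>=amin],m
E
python3 - <<'E'
from h import *
for n in ("scene","top"):
    im=cv2.imread(f"pics/{n}0.png")[:,:,::-1].copy()
    b,m=blobs(im,(5,170,120),(16,255,255)); print(n,b)
    if n=="top":
        for x,y in ((198,212),(303,232)):
            ys,xs=np.nonzero(m[y-15:y+15,x-15:x+15]); print(cv2.minAreaRect(np.c_[xs+x-15,ys+y-15].astype(np.float32)))
im=cv2.imread("pics/top0.png"); cv2.imwrite("pics/t1.png",cv2.resize(im[130:250,170:350],None,fx=4.4,fy=4.4,interpolation=cv2.INTER_CUBIC))
im=cv2.imread("pics/scene0.png"); cv2.imwrite("pics/s1.png",cv2.resize(im[150:310,200:390],None,fx=3.7,fy=3.7,interpolation=cv2.INTER_CUBIC))
E
```

```text
scene [(array([217.2, 174.6]), [215, 173, 5, 4, 16]), (array([286.6, 219.1]), [282, 214, 9, 9, 36])]
top [(array([197.7, 213.1]), [192, 208, 12, 10, 30]), (array([300.8, 234.3]), [296, 231, 11, 8, 22])]
((197.69229125976562, 212.4615020751953), (12.203404426574707, 5.547001838684082), 33.6900634765625)
((301.9230651855469, 232.6153564453125), (11.648704528808594, 6.1017022132873535), 33.6900634765625)
```

View pics/t1.png

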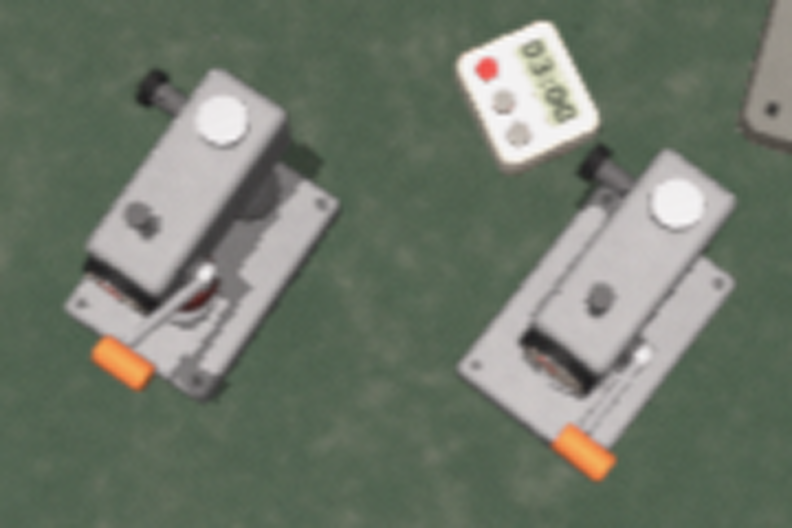

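View pics/s1.png

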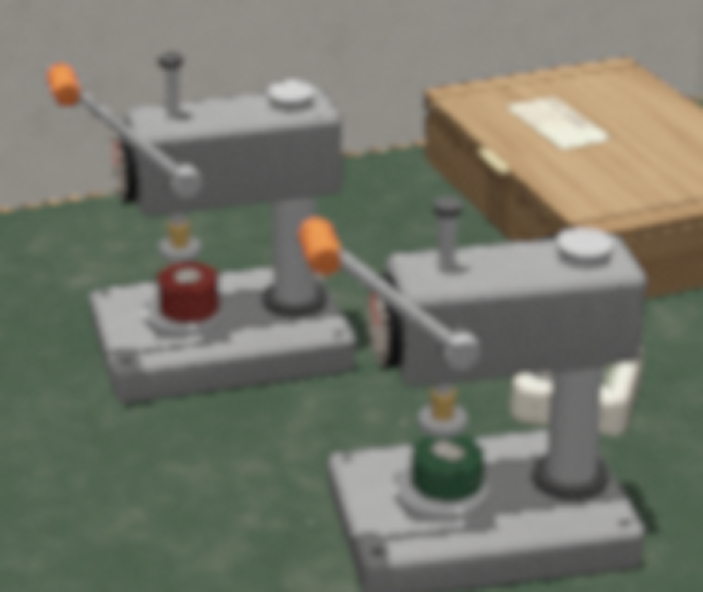

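The crops show the red gauge's grip centre at top (198.0,212.3) and scene (217.3,172.7). Its lever pivot knob is at top (216.8,191.6) and scene (250.5,198.6).

```bash
python3 - <<'E'
from h import *
G=tri((217.3,172.7),(197.95,212.3)); print("grip",G, "expect z .1825; top at z:",atz("top",(197.95,212.3),.1825))
V=tri((250.5,198.6),(216.8,191.6)); print("pivot",V,"expect z .117", G-V)
G2=tri((286.8,216.2),(302.7,233)); print("grip2",G2)
c=lambda x,y:(x/4.4+170,y/4.4+130)
# base front edge red, top z=.022 ; corners (crop)
for a,b in (((66,306),(208,398)),((340,202),(208,398)),((458,370),(600,470)),((735,285),(604,462))):
    A,B=atz("top",c(*a),.022),atz("top",c(*b),.022); print(A,B,np.linalg.norm(B-A),np.degrees(np.arctan2(*(B-A)[[1,0]])))
for a,b in (((97,348),(147,378)),((95,250),(215,70)),((160,310),(287,118))):
    z=.18 if a==(97,348) else .14
    A,B=atz("top",c(*a),z),atz("top",c(*b),z); print(A,B,np.linalg.norm(B-A),np.degrees(np.arctan2(*(B-A)[[1,0]])))
E
```

```text
grip [ 0.50117556 -0.10658001  0.17929287] expect z .1825; top at z: [ 0.50088531 -0.10729544  0.1825    ]
pivot [ 0.55389504 -0.13528675  0.11744787] expect z .117 [-0.05271948  0.02870674  0.061845  ]
grip2 [ 0.45649025 -0.3060154   0.17737281]
[ 0.55924673 -0.05230369  0.022     ] [ 0.50865556 -0.12624512  0.022     ] 0.08959241938458538 -124.38016850626377
[ 0.61174988 -0.19653959  0.022     ] [ 0.50865556 -0.12624512  0.022     ] 0.12477881353563301 145.71203023260503
[ 0.51998529 -0.25637555  0.022     ] [ 0.46572494 -0.32820219  0.022     ] 0.09001806184447947 -127.06867834641561
[ 0.56154328 -0.40371894  0.022     ] [ 0.46981675 -0.33045383  0.022     ] 0.11739477389679563 141.3844453123297
[ 0.50784741 -0.09559518  0.18      ] [ 0.49405376 -0.11733464  0.18      ] 0.02574624515937393 -122.39506462921898
[ 0.56108392 -0.08756175  0.14      ] [ 0.64658987 -0.14331722  0.14      ] 0.10207810785847228 -33.1069812692645
[ 0.53207368 -0.11750978  0.14      ] [ 0.62227557 -0.17686959  0.14      ] 0.10798132573438858 -33.348006034295864
```

```bash
cat >> h.py <<'E'
from scipy.spatial.transform import Rotation as Ro
yaw=np.radians(146); F=np.array([np.cos(yaw),np.sin(yaw),0]); Y=np.array([-F[1]*-1*1.0,-F[0],0])
G=np.array([.501,-.107,.181]); P=G-.0546*F-np.array([0,0,.0651])
def at(v,h):  # tool point h above the grip centre at lever value v
    a=np.arctan2(.0651,.0546)-v; return P+.085*(np.cos(a)*F+np.array([0,0,np.sin(a)]))+np.array([0,0,h])
E
python3 - <<'E'
from h import *
print(Y)
z=np.array([0,0,-1.]); best=None
for s in (1,-1):
    y=s*Y; q=Ro.from_matrix(np.c_[np.cross(y,z),y,z]).as_quat()[[3,0,1,2]]
    j=bot.solve_ik(at(0,.06),q); print(s,j)
    if j is not None and (best is None or abs(j[5])<abs(best[1][5])): best=(q,j)
q=best[0]
bot.set_gripper(0.0)
p=bot.read_position(); bot.move_linear([p[0],p[1],.27])
bot.move_pose(at(0,.06),q)
print(bot.read_position(),at(0,.06),bot.read_clock())
im=bot.camera("scene"); cv2.imwrite("pics/s2.png",cv2.resize(im[100:260,160:350],None,fx=3.7,fy=3.7,interpolation=cv2.INTER_CUBIC)[:,:,::-1])
E
```

```text
[0.5591929  0.82903757 0.        ]
1 [-0.35456642  0.22997154 -0.21155118  1.12927361  0.          0.23884553]
-1 [-0.35456642  0.22997154 -0.21155118  1.12927361  0.         -2.90274712]
[ 0.50116049 -0.10626346  0.24108784] [ 0.50098173 -0.10698767  0.24102628] 4.5
```

View pics/s2.png

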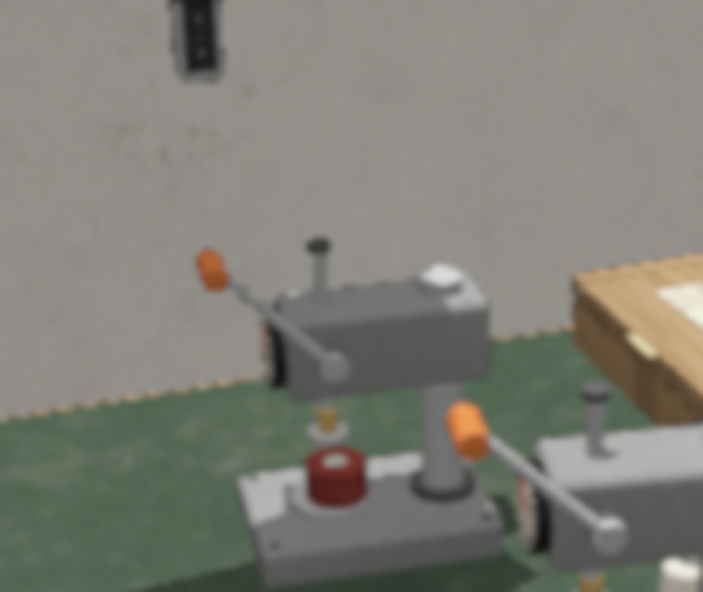

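The closed fingers show at (213.5,120) and the grip at (217.3,173), a wider gap than I expected. I'll compare with projections.

```bash
python3 - <<'E'
from h import *
p=bot.read_position()
print(p,bot.read_gripper_width(),bot.read_tool_rot())
print(proj("scene",[p,G,P,p+[0,0,.04]]),proj("top",[p,G,P]))
for n in("scene","top"):
    im=bot.camera(n); print(np.shape(im))
    for q,c in((p,(0,255,0)),(G,(255,0,255)),(P,(0,0,255))): cv2.circle(im:=np.ascontiguousarray(im),tuple(int(v) for v in proj(n,q)[0].round()),1,c,-1)
    x,y=(130,60) if n=="scene" else (120,110)
    cv2.imwrite(f"pics/{n}3.png",cv2.resize(im[y:y+150,x:x+200],None,fx=4,fy=4)[:,:,::-1])
E
```

```text
[ 0.50114791 -0.10624541  0.24107346] -0.0011489687282617896 [3.46141747e-05 2.91737573e-01 9.56498396e-01 8.21127859e-05]
[[214.94331255 139.59195522]
 [217.5130389  171.87744489]
 [249.21576738 200.98372624]
 [213.35835697 117.20093722]] [[192.18815868 206.65569847]
 [197.91797337 212.37569376]
 [217.58211707 195.77603244]]
(420, 560, 3)
(420, 560, 3)
```

View pics/scene3.png

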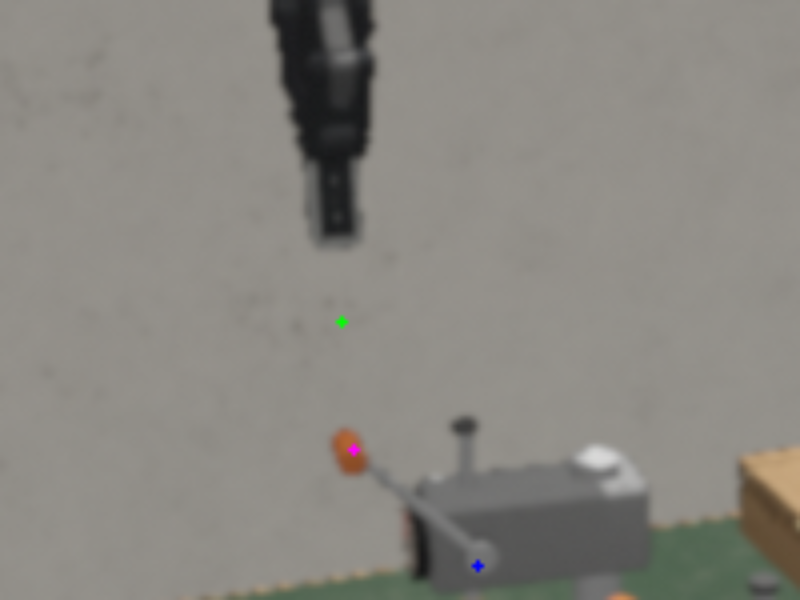

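View pics/top3.png

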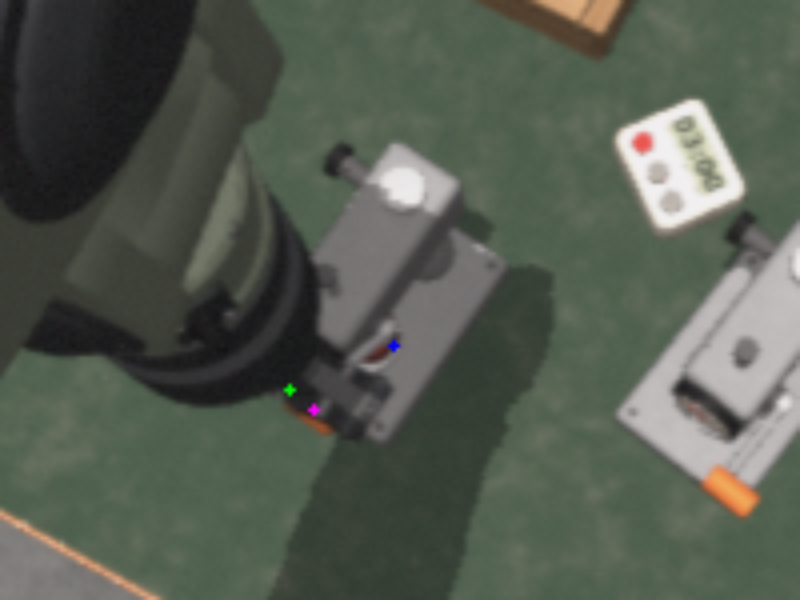

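The fingertips appear at scene (214,120), about 35 mm above the projected TCP at (215,140). The projected grip and pivot land on the gauge correctly. I'll take a brightened close crop from the top camera to find the real tip.

```bash
python3 - <<'E'
from h import *
im=bot.camera("top"); p=bot.read_position()
c=np.clip(255*(im[190:230,180:230]/255.)**.5,0,255).astype(np.uint8)
cv2.imwrite("pics/t4.png",cv2.resize(c,None,fx=14,fy=14,interpolation=cv2.INTER_CUBIC)[:,:,::-1])
for t in ((192,206.7),(200,208),(205,210),(210,212),(213,211)):
    X=tri((214.2,120),t); print(t,X,proj("scene",X)[0],proj("top",X)[0])
E
```

```text
(192, 206.7) [ 0.49497963 -0.11313161  0.27878715] [213.46454014 120.08532133] [192.46574261 206.12598954]
(200, 208) [ 0.48905211 -0.12507985  0.28287661] [215.4768038 119.8368677] [199.20177348 208.9904305 ]
(205, 210) [ 0.48390587 -0.13300656  0.28579352] [216.28876937 119.72346834] [203.70458926 211.61174255]
(210, 212) [ 0.47880873 -0.140856    0.28869461] [217.11063115 119.60127287] [208.20946428 214.23404048]
(213, 211) [ 0.47845317 -0.14459212  0.28983513] [218.47039114 119.38207205] [210.38647783 214.2763094 ]
```

View pics/t4.png

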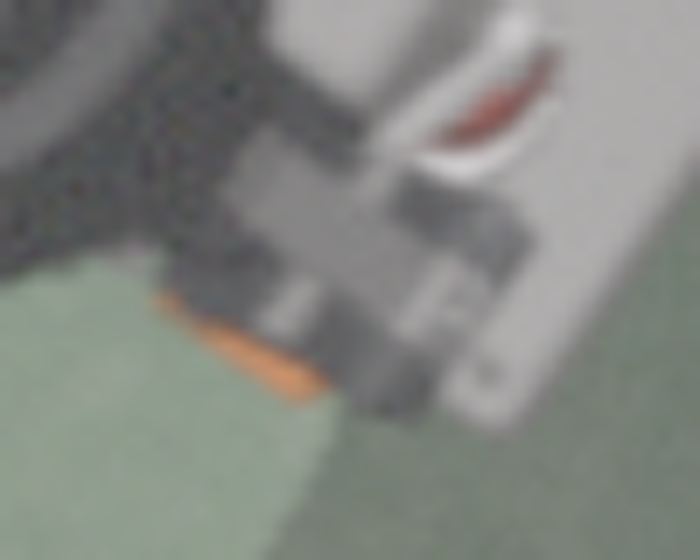

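The top view shows only the finger linkage hiding the tips. They lie over the grip sideways, but seem about 38 mm higher than the readout. I'll settle the height by touch.

```bash
python3 - <<'E'
from h import *
f0=bot.read_ft_force(); print(f0)
a=at(0,0)
for z in (.20,.185,.17,.155,.14):
    r=bot.move_linear([a[0],a[1],z],speed=.04,until_force=1.3)
    print(r,bot.read_position().round(4),(bot.read_ft_force()-f0).round(2),bot.read_clock())
    if r: break
im=bot.camera("scene"); b,_=blobs(im,(5,170,90),(16,255,255),6); print(b)
cv2.imwrite("pics/s5.png",cv2.resize(im[100:260,160:350],None,fx=3.7,fy=3.7,interpolation=cv2.INTER_CUBIC)[:,:,::-1])
E
```

```text
[-0.07781921 -0.32992198 -0.48283647]
False [ 0.5012 -0.1071  0.2003] [ 0.24 -0.24  0.38] 5.875
False [ 0.5008 -0.1069  0.1847] [ 0.79  0.45 -0.07] 6.4
False [ 0.5008 -0.1069  0.1698] [-0.1  -0.22  0.22] 6.925
False [ 0.5008 -0.1069  0.1547] [0.57 0.44 0.2 ] 7.45
True [ 0.5005 -0.1066  0.1513] [0.18 0.67 0.33] 7.6833
[(array([216.6, 174.8]), [214, 173, 6, 5, 23]), (array([287.2, 219.5]), [284, 217, 7, 6, 30])]
```

View pics/s5.png

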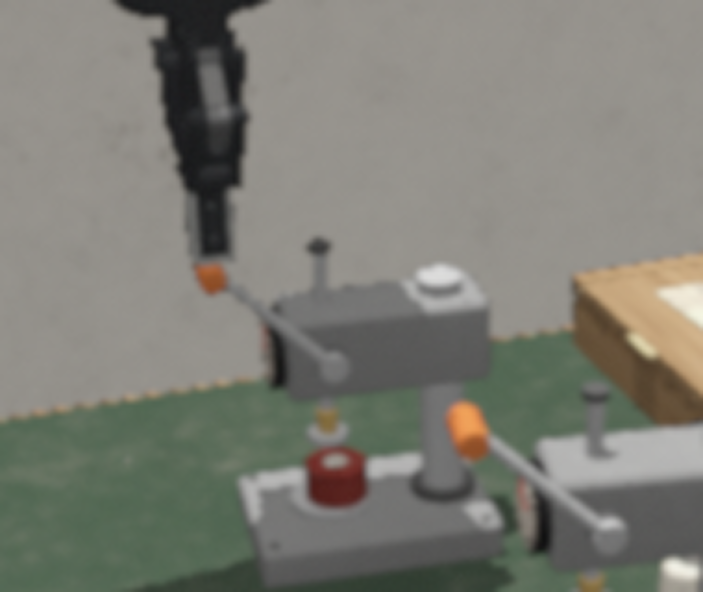

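Contact confirmed. The fingertips sit on the grip at (216,171) with the readout at z = 0.151, so the tip is about 37 mm above the reported TCP. I'll follow the arc with that offset.

```bash
python3 - <<'E'
from h import *
f0=bot.read_ft_force()
for v in np.arange(.1,1.01,.1):
    r=bot.move_linear(at(v,-.031),speed=.06,until_force=25)
    if r or round(v*10)%3==1: print(round(v,1),r,bot.read_position().round(4),at(v,-.031).round(4),(bot.read_ft_force()-f0).round(2))
    if r: break
r=bot.move_linear(at(1.0,-.041),speed=.03,until_force=12)
print(r,bot.read_position().round(4),at(1,-.031)[2],(bot.read_ft_force()-f0).round(2),bot.read_clock())
p=bot.read_position(); bot.move_linear([p[0],p[1],p[2]+.08],speed=.12)
p=bot.read_position(); bot.move_linear(p+.1*F+np.array([0,0,.03]),speed=.2)
print(bot.read_clock())
im=bot.camera("scene"); b,_=blobs(im,(5,170,90),(16,255,255),6); print(b)
print(proj("scene",[at(1,0),at(.82,0),at(.9,0)]))
cv2.imwrite("pics/s6.png",cv2.resize(im[100:260,160:350],None,fx=3.7,fy=3.7,interpolation=cv2.INTER_CUBIC)[:,:,::-1])
E
```

```text
0.1 False [ 0.4958 -0.1035  0.1441] [ 0.4958 -0.1035  0.1442] [-0.79  0.17 -0.3 ]
0.4 False [ 0.483  -0.095   0.1231] [ 0.4835 -0.0952  0.1236] [-0.86  0.69  0.4 ]
0.7 False [ 0.4764 -0.0905  0.099 ] [ 0.4768 -0.0907  0.0995] [-0.57  1.4   0.35]
1.0 True [ 0.4768 -0.0903  0.0781] [ 0.4764 -0.0904  0.0741] [-9.12  3.5  25.57]
True [ 0.4768 -0.0903  0.0785] 0.07412501618696783 [-5.33  2.61 17.72] 10.8
12.3083
[(array([205.4, 211.1]), [203, 207, 6, 9, 41]), (array([287.2, 219.5]), [284, 217, 7, 6, 30])]
[[204.31949778 212.12378824]
 [203.31536822 204.68463549]
 [203.57807672 208.03458379]]
```

View pics/s6.png

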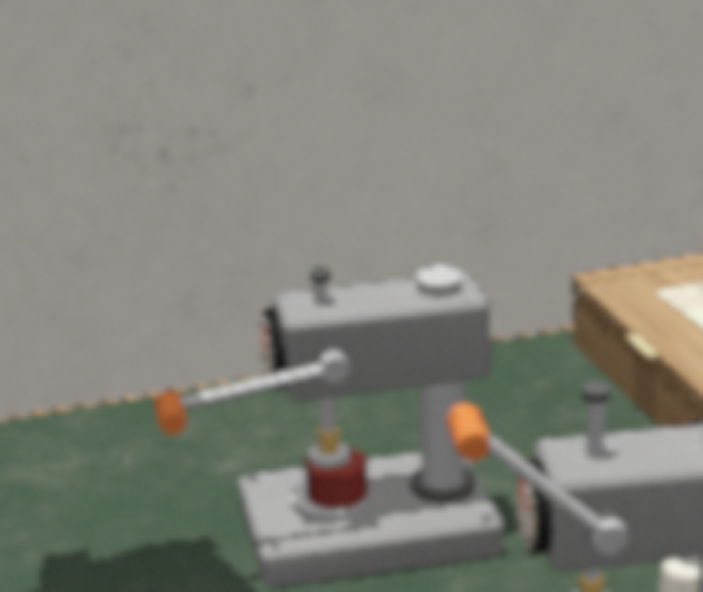

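The lever is down with its grip at (205,211), against a predicted (204,212) at the stop. The foot rests on the upright red mount, the other lever is still up, and the arm is clear.

```bash
python3 -c "
from cell import bot
print(bot.close_job(), bot.read_clock())"
```

```text
the job is handed in; nothing more can be done
the job is handed in; nothing more can be done
```

I swung the red-mount gauge's lever down to its stop and released it; the last picture shows its foot on the upright mount, the green gauge's lever still up and the arm clear, and I handed the job in at about 12.5 s (no verdict was returned).

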